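Press home the proud lenses in a trial lens case

ROBOT

A 6-joint arm with a two-finger parallel gripper is mounted at the origin on the work surface. World frame = base frame: x ahead of the robot, y to its left, z up, the work surface at z = 0. Lengths are in m, angles in rad, forces in N, time in s.
With the tool pointing down it reaches from about 0.25 to 0.725 m from the base axis. Payload 4 kg.
Tool frame: the origin (TCP) lies on the centre line of the jaws, within the pads' length; the fingertips stand 17 mm ahead of it and the grasp point (between the pads) lies 2 mm behind it; z points along the fingers, x is the direction in which the jaws open and shut, and the axes are right-handed (so a half turn about z gives the same grasp; the last joint's range is limited). The gripper opens to 85 mm and grips with 20 to 120 N. Pads are 22 mm wide; open, the fingers measure 114 mm over their backs; the gripper's body (76 mm by 85 mm) begins 54 mm behind the grasp point. The pads swing forward as they close: fully open they stand 13 mm farther back than shut.
Start: joints at [1.271, 0.241, 0.005, 1.335, 0, 1.571], TCP at [0.148, 0.478, 0.248] pointing down, gripper open.
Joint ranges: [-2.72, 2.72], [-1.05, 1.87], [-1.09, 1.28], [-1.99, 2.15], [-1.42, 1.44], [-3.14, 3.14]. Speed limits (rad/s): [2.79, 2.79, 3.14, 3.14, 3.14, 3.14].

INTERFACE

Orientations are given as a unit quaternion [x, y, z, w].
In Python, from workcell import bot gives the robot as it stands.
- The arm moves only by the tool jog_arm, never from a script. Its arguments are lists of equal length, an entry for each row: "jaw": the closure, from 0 (fully open) to 1 (shut); "linear": the shift along the tool's x, y, z in m, a list of three; "delta_rot": the turn, a rotation vector about the tool's x, y, z in degrees, a list of three. A call has exactly 8 rows; each row is the pose to reach, as a shift and turn from the pose commanded when the call began, along the tool's axes at that moment; what a row does not reach only later rows make up. A row lasts 1/12 s, in which the tool goes at most 41.7 mm and 7.16 degrees, less where a joint would pass 70% of its speed; a pose out of reach is approached as far as the arm can. A call with a gripper value outside its range is refused whole. The fingers move at their own pace and stop on an object; the grip force is fixed at half the most. Time passes only in rows, so rows that repeat a pose let the fingers close, or fill a call up. It gives the time, the measured TCP pose, the force and the opening at its end, in the units of the state.
- bot.get_obs(): the state, without advancing time (a new reading comes with each control period).
- bot.camera(name): name is "scene" or "top" or "wrist"; returns (picture, depth): 384x512x3 uint8, red, green, blue; 384x512 float32, m along the optical axis (not along the pixel's ray), 0 where there is no reading.
- bot.calibration(name): a dict with "fovy" (degrees; the focal length in pixels is half the picture's height over the tangent of half this angle, whatever the lens; pixels are square), "cx", "cy" (the principal point, pixels), "origin" and "orientation" of the camera in the world. Camera axes: x right, y down, z forward; pixel columns grow to the right and rows downward; lengths in m; the calibration is good to about 2 mm. A picture is of the moment at which its call begins: read the wrist's pose just before it. calibration takes no time and is no camera call; for the wrist camera it gives the pose at the moment of the call.
- bot.job_done(): hands the job in, once; it reports no verdict.
The state is a dict: "clock": time; "joint_pos": joint angles; "joint_vel": joint speeds; "tau": joint torques, N m; "eef_pos": TCP position; "tool_rot": TCP orientation; "ft_force": force on the tool from outside, world axes, zero at the start; "ft_torque": the same for the moment, N m; "grip_width": finger opening in m.
Only numpy, scipy, OpenCV 4.12 (cv2) and the standard library are available. Lean on these libraries where they do the work, as an engineer would, in place of code of your own. Each camera call takes 0.05 s, during which the arm holds its last target.

TASK

In each of the three blocks of the trial lens case one lens stands proud in its slot and would foul the lid. With the fingertips, press each proud lens lightly down by its tab until it is fully home, level with the others in its block, in check-list order: red first, then cream, then black. Do not pull any lens up, and leave everything else where it lies.

Things in the scene. Friction and masses are not known exactly. Their poses are not given: they have to be found in the camera images.
- bank_red: Fixed light grey block, 130 (x) by 56 (y) by 30 mm high, on the 4 mm lining of the case, some yaw; any of three places. Origin: centre of its underside. Seven bright red lenses stand fixed, fully home, in a row at local x -12 to +55 mm, tab tops 55 mm above the underside. Alone at local x -45 mm, y 0 (end nearer the robot) stands its proud bright red lens, which has a broader tab.
- lens_red (a joint): How far the proud bright red lens is pushed down its slot, m. 0 to 0.004 at the start; 0.016 is fully home, level with the others of its block; there it bottoms on soft lining: beyond 4 N lens and lining sink together, 1 mm per 2 N, up to 9 mm, and come back when released. Below 0 it is pulled out. Held by friction only (3 N pushes it): it stays where it is left, no spring.
- tab_red (a point): Centre of the flat top of the bright red proud lens's tab, the spot to press; moves with the lens. The broad tab, 14 (x) by 24 mm (y), is on an upright round lens 38 mm across, 6 mm thick, facing along the block's x. Height above the table 75 mm less the joint value; 59 mm when home. 21 mm clear to the next tab (towards +x): press from above with shut fingers. Axes as the block's.
- bank_cream: Fixed light grey block, 130 (x) by 56 (y) by 30 mm high, on the 4 mm lining of the case, some yaw; any of three places. Origin: centre of its underside. Seven cream (pale yellow) lenses stand fixed, fully home, in a row at local x -12 to +55 mm, tab tops 55 mm above the underside. Alone at local x -45 mm, y 0 (end nearer the robot) stands its proud cream (pale yellow) lens, which has a broader tab.
- lens_cream (a joint): How far the proud cream (pale yellow) lens is pushed down its slot, m. 0 to 0.004 at the start; 0.016 is fully home, level with the others of its block; there it bottoms on soft lining: beyond 4 N lens and lining sink together, 1 mm per 2 N, up to 9 mm, and come back when released. Below 0 it is pulled out. Held by friction only (3 N pushes it): it stays where it is left, no spring.
- tab_cream (a point): Centre of the flat top of the cream (pale yellow) proud lens's tab, the spot to press; moves with the lens. The broad tab, 14 (x) by 24 mm (y), is on an upright round lens 38 mm across, 6 mm thick, facing along the block's x. Height above the table 75 mm less the joint value; 59 mm when home. 21 mm clear to the next tab (towards +x): press from above with shut fingers. Axes as the block's.
- bank_black: Fixed light grey block, 130 (x) by 56 (y) by 30 mm high, on the 4 mm lining of the case, some yaw; any of three places. Origin: centre of its underside. Seven black lenses stand fixed, fully home, in a row at local x -12 to +55 mm, tab tops 55 mm above the underside. Alone at local x -45 mm, y 0 (end nearer the robot) stands its proud black lens, which has a broader tab.
- lens_black (a joint): How far the proud black lens is pushed down its slot, m. 0 to 0.004 at the start; 0.016 is fully home, level with the others of its block; there it bottoms on soft lining: beyond 4 N lens and lining sink together, 1 mm per 2 N, up to 9 mm, and come back when released. Below 0 it is pulled out. Held by friction only (3 N pushes it): it stays where it is left, no spring.
- tab_black (a point): Centre of the flat top of the black proud lens's tab, the spot to press; moves with the lens. The broad tab, 14 (x) by 24 mm (y), is on an upright round lens 38 mm across, 6 mm thick, facing along the block's x. Height above the table 75 mm less the joint value; 59 mm when home. 21 mm clear to the next tab (towards +x): press from above with shut fingers. Axes as the block's.
- trial_frame: Loose metal and black trial frame (empty test spectacles) lying flat in the far part of the case, about 175 (y) by 85 (x) by 16 mm high. Origin between the two hoops, on its underside. Leave alone.
- loose_lens: Loose cream-rimmed lens lying flat in the case between two blocks, 38 mm across, 6 mm thick, with a tab to +x. Origin at the centre of its underside. Leave alone; it is not one of the proud lenses.
- penlight: Loose metal penlight lying in the case between two blocks, 120 mm long along its x, 15 mm thick. Origin under its middle. Leave alone.
- spray: Loose spray bottle, 44 mm across, 120 mm tall, standing left of the case. Origin at the centre of its underside. Leave alone.
- glasses_case: Loose blue glasses case, 65 by 160 by 45 mm, lying right of the case. Origin at the centre of its underside. Leave alone.
- driver: Loose small screwdriver, 130 mm long along its x, lying left of the case. Leave alone.
- pot: Loose white ceramic bowl, 70 mm across, 50 mm high, right of the case. Origin at the centre of its underside. Leave alone.
Things that resemble listed ones, but are neither listed nor needed, are in the scene too. What is shaped like the bank_cream but green is not meant. Leave any purple look-alike of the bank_red alone.

How it is judged:
By the outcome, as a careful person would: the job done as asked, in the order asked, and still so for the second after the job is handed in, with the robot touching nothing.
It also fails if it takes over 40 s, if anything falls off the work surface, if the arm or the gripper's body presses on something with over 40 N, if the wrist force passes 120 N, or if a joint passes its speed limit or range.

## Working session

There is one attempt and no reset: what is moved stays moved. The work goes in short steps, Python scripts to look and compute and a tool call to move; the robot and the scene stay as the last step left them, time stands still between calls to the robot, and variables do not carry over. Pictures are saved under pics/ and viewed, and the job is handed in when it is done.

Besides the shell and the picture viewer there is one more tool, called after ">>>" in YAML: its name, and indented under it one key for each argument. jog_arm: Moves the arm, as the interface text tells. Its arguments: {"type":"object","properties":{"jaw":{"type":"array","items":{"type":"number"}},"linear":{"type":"array","items":{"type":"array","items":{"type":"number"}}},"delta_rot":{"type":"array","items":{"type":"array","items":{"type":"number"}}}},"required":["jaw","linear","delta_rot"]}

```bash
mkdir -p pics; ls; python3 - <<'E'
from workcell import bot
import cv2,numpy as np
o=bot.get_obs();print(o)
for n in ["scene","top","wrist"]:
    c=bot.calibration(n);print(n,c)
    p,d=bot.camera(n);np.savez(f"pics/{n}0.npz",p=p,d=d)
    cv2.imwrite(f"pics/{n}0.png",cv2.cvtColor(p,cv2.COLOR_RGB2BGR))
E
```

```text
pics
{'clock': 0.0, 'joint_pos': array([ 1.27098667e+00,  2.41413042e-01,  3.68878489e-03,  1.33518853e+00,
       -1.04263305e-05,  1.57079515e+00]), 'joint_vel': array([-0.0001707 ,  0.00053005,  0.00056284, -0.0008092 ,  0.00044781,
       -0.00094283]), 'tau': array([ 7.00970813e-04, -3.72320795e+01,  2.52407062e+01,  1.69620174e-02,
        6.18919034e-05,  2.44004113e-06]), 'eef_pos': array([0.14749213, 0.47711349, 0.24739936]), 'tool_rot': array([ 8.04778161e-01,  5.93574757e-01, -8.48548007e-04,  6.32333987e-04]), 'ft_force': array([-0.35026047, -0.35094738, -0.52194857]), 'ft_torque': array([-0.01611455,  0.04415796,  0.01909988]), 'grip_width': 0.08556676948592573}
scene {'fovy': 44.976368941029534, 'cx': 254.68031293806527, 'cy': 185.11184536659766, 'origin': array([ 1.03045176, -0.92499605,  0.86484695]), 'orientation': array([ 0.86615951,  0.2218885 , -0.10990839, -0.43411213])}
top {'fovy': 52.719170771717046, 'cx': 257.0916080206446, 'cy': 196.10495042679887, 'origin': array([ 0.26544388, -0.01052537,  1.24868416]), 'orientation': array([-0.68185004,  0.72436824, -0.07482943,  0.06907774])}
wrist {'fovy': 66.65803674387641, 'cx': 253.0631840903674, 'cy': 188.58836287835396, 'origin': array([0.07127452, 0.50035898, 0.37337643]), 'orientation': array([0.79423774, 0.58644358, 0.09365082, 0.1284518 ])}
```

View pics/top0.png

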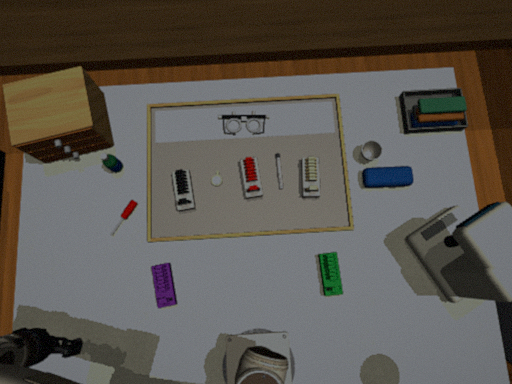

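View pics/scene0.png

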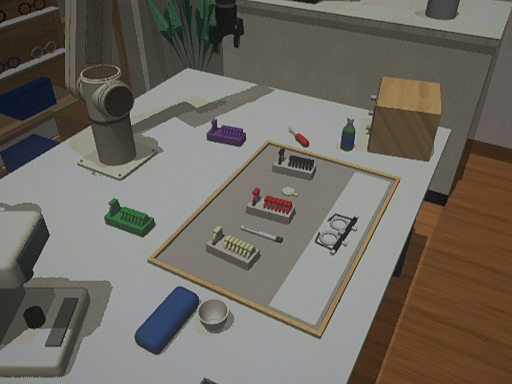

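View pics/wrist0.png

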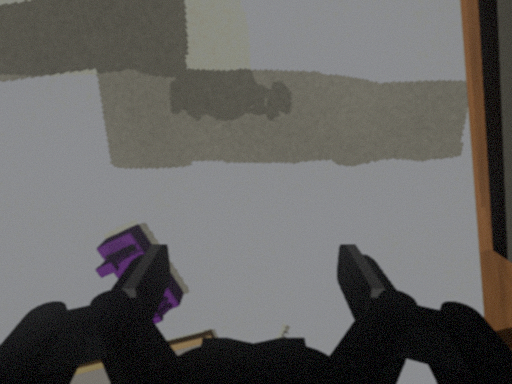

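The top view shows the case blocks: black at (183,190), red at (250,177) and cream at (311,177). The look-alikes are purple at (163,285), green at (330,273) and the loose lens at (216,180). Next I'll take a close crop and measure.

```bash
cat > h.py <<'E'
import numpy as np,cv2
from scipy.spatial.transform import Rotation as R
def cam(c,h=384):
    f=h/2/np.tan(np.radians(c['fovy'])/2);return f,c['cx'],c['cy'],np.array(c['origin']),R.from_quat(c['orientation']).as_matrix()
def ray(c,u,v,z):
    f,cx,cy,o,M=cam(c);d=M@np.array([(u-cx)/f,(v-cy)/f,1.]);return o+d*(z-o[2])/d[2]
def cloud(c,d):
    f,cx,cy,o,M=cam(c);v,u=np.mgrid[:384,:512]
    P=np.stack([(u-cx)/f*d,(v-cy)/f*d,d],-1);return P@M.T+o
def proj(c,P):
    f,cx,cy,o,M=cam(c);q=M.T@(np.array(P)-o);return np.array([cx+f*q[0]/q[2],cy+f*q[1]/q[2]])
E
python3 - <<'E'
from workcell import bot
from h import *
z=np.load('pics/top0.npz');p,d=z['p'],z['d']
c=bot.calibration('top');P=cloud(c,d)
cv2.imwrite('pics/c1.png',cv2.resize(cv2.cvtColor(p[145:220,165:330],cv2.COLOR_RGB2BGR),None,fx=4.8,fy=4.8,interpolation=cv2.INTER_CUBIC))
z=np.load('pics/scene0.npz');q=z['p']
cv2.imwrite('pics/c2.png',cv2.resize(cv2.cvtColor(q[140:270,200:325],cv2.COLOR_RGB2BGR),None,fx=4.5,fy=4.5,interpolation=cv2.INTER_CUBIC))
for n,(a,b) in dict(black=(165,200),red=(233,265),cream=(295,327)).items():
    s=np.zeros(d.shape,bool);s[150:215,a:b]=1
    print(n,'depth med table-ish z',np.round(np.percentile(P[s][:,2],[5,50,95,99]),4))
    m=s&(P[...,2]>.022)&(P[...,2]<.1)
    r=cv2.minAreaRect(P[m][:,:2].astype(np.float32));print(m.sum(),r)
    m=s&(P[...,2]>.027)&(P[...,2]<.041);r=cv2.minAreaRect(P[m][:,:2].astype(np.float32));print(' block',m.sum(),r)
    m=s&(P[...,2]>.062);print(' hi',m.sum(),P[m].mean(0).round(4) if m.any() else '')
E
```

```text
black depth med table-ish z [-0.0001  0.0053  0.059   0.0749]
709 ((0.5517165064811707, 0.20851080119609833), (0.12939320504665375, 0.056704942137002945), 6.952083587646484)
 block 417 ((0.551716148853302, 0.20851591229438782), (0.12939341366291046, 0.05656161531805992), 6.949892997741699)
 hi 56 [0.47   0.1647 0.2823]
red depth med table-ish z [0.0001 0.0052 0.0588 0.0754]
682 ((0.581047773361206, -0.012894213199615479), (0.13145169615745544, 0.0555507130920887), 5.564732551574707)
 block 403 ((0.5811633467674255, -0.01292029395699501), (0.13126800954341888, 0.05550269037485123), 5.623065948486328)
 hi 58 [ 0.4954 -0.0153  0.2948]
cream depth med table-ish z [0.     0.0056 0.0583 0.0727]
688 ((0.5693753361701965, -0.20650963485240936), (0.056675564497709274, 0.1295710951089859), 87.28955841064453)
 block 405 ((0.5698475241661072, -0.20629462599754333), (0.056495301425457, 0.1286294311285019), 86.86065673828125)
 hi 47 [ 0.4797 -0.1631  0.321 ]
```

View pics/c1.png

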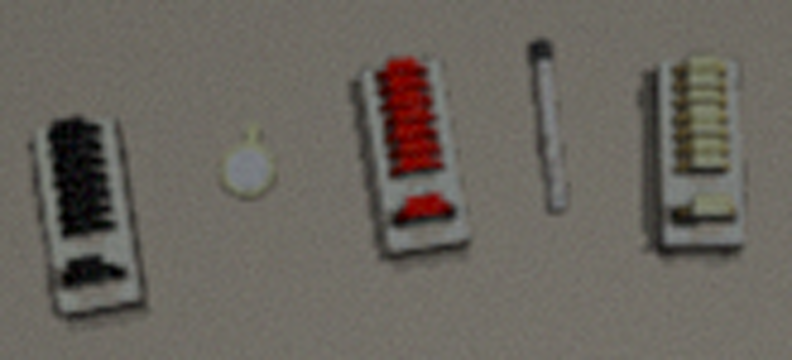

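View pics/c2.png

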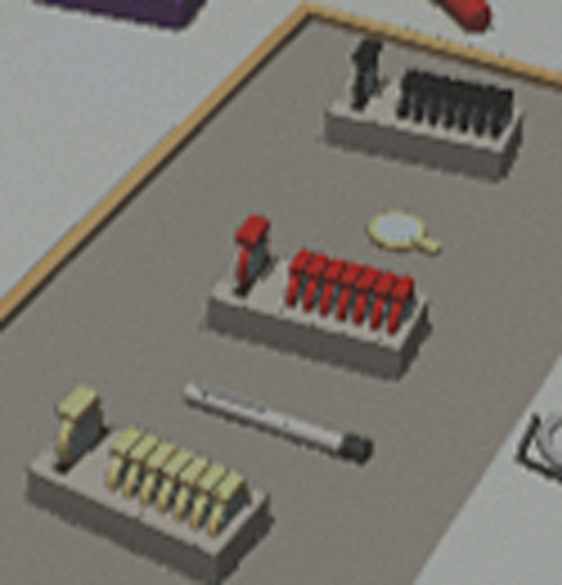

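The crop confirms it: in each case block, one lens stands alone and proud at the end nearer the robot (crop pixels: black (95,270), red (425,207), cream (712,206)). The three colours are unambiguous. Next I'll measure the tab tops in two views.

```bash
python3 - <<'E'
from workcell import bot
from h import *
z=np.load('pics/top0.npz');d=z['d'];Pt=cloud(bot.calibration('top'),d)
z=np.load('pics/scene0.npz');d2=z['d'];Ps=cloud(bot.calibration('scene'),d2)
B=dict(red=(.581,-.0129,5.6),cream=(.5696,-.2064,-2.9),black=(.5517,.2085,6.95))
for n,(x,y,a) in B.items():
    t=np.radians(a);ex=np.array([x-.045*np.cos(t),y-.045*np.sin(t)])
    print(n,'rect->tab',ex.round(4))
    for nm,P,dd in(('top',Pt,d),('scene',Ps,d2)):
        near=(dd>0)&(np.hypot(P[...,0]-ex[0],P[...,1]-ex[1])<.022)
        zz=np.sort(P[near][:,2]);zt=np.median(zz[-15:])
        m=near&(abs(P[...,2]-zt)<.004)
        r=cv2.minAreaRect(P[m][:,:2].astype(np.float32))
        print(' ',nm,'z',zt.round(4),m.sum(),P[m].mean(0).round(4),np.round(r[0],4),np.round(r[1],4),r[2].__round__(1))
        if nm=='scene':
            m=(dd>0)&(np.hypot(P[...,0]-x,P[...,1]-y)<.09)&(abs(P[...,2]-.034)<.004)
            r=cv2.minAreaRect(P[m][:,:2].astype(np.float32));print('   block',np.round(r[0],4),np.round(r[1],4),r[2])
o=bot.get_obs();print(R.from_quat(o['tool_rot']).as_matrix().round(3),o['clock'])
E
```

```text
red rect->tab [ 0.5362 -0.0173]
  top z 0.0759 31 [ 0.5356 -0.0172  0.0747] [ 0.5357 -0.0175] [0.0139 0.0232] 7.3
  scene z 0.0746 24 [ 0.5385 -0.0176  0.0736] [ 0.5378 -0.0183] [0.0135 0.0252] 10.5
   block [ 0.5832 -0.0134] [0.1307 0.0584] 6.106240272521973
cream rect->tab [ 0.5247 -0.2041]
  top z 0.0734 28 [ 0.5245 -0.2043  0.0724] [ 0.5253 -0.2042] [0.0229 0.0111] 89.2
  scene z 0.0725 37 [ 0.5284 -0.2036  0.0712] [ 0.5276 -0.2027] [0.0242 0.0147] 89.8
   block [ 0.5734 -0.2073] [0.057  0.1308] 87.75914764404297
black rect->tab [0.507  0.2031]
  top z 0.076 30 [0.5083 0.2018 0.0748] [0.5079 0.2027] [0.0131 0.0237] 5.4
  scene z 0.0749 22 [0.5114 0.2003 0.0744] [0.5116 0.2014] [0.0144 0.0258] 4.2
   block [0.5562 0.2055] [0.1283 0.0606] 7.033263206481934
[[ 0.295  0.955 -0.   ]
 [ 0.955 -0.295 -0.002]
 [-0.002  0.    -1.   ]] 0.15
```

Both views agree to about 3 mm, and the sizes and heights fit. Tab centres are red (0.536,-0.0175), cream (0.526,-0.204) and black (0.509,0.2025). I'll shut the fingers and travel at a safe height, keeping the yaw.

>>> jog_arm:
  jaw: [1,1,1,1,1,1,1,1]
  linear:
    - [-0.0225,0.0325,0]
    - [-0.045,0.065,0]
    - [-0.0675,0.0975,0]
    - [-0.09,0.13,0]
    - [-0.1125,0.1625,0]
    - [-0.135,0.195,0]
    - [-0.1575,0.2275,0]
    - [-0.18,0.26,0]
  delta_rot:
    - [0,0,0]
    - [0,0,0]
    - [0,0,0]
    - [0,0,0]
    - [0,0,0]
    - [0,0,0]
    - [0,0,0]
    - [0,0,0]

```text
clock: 0.82
eef_pos: [0.3435, 0.2272, 0.2482]
tool_rot: [0.805, 0.594, 0.0, 0.0]
ft_force: [0.9, 0.6, 0.5]
grip_width: 0.0001
```

>>> jog_arm:
  jaw: [1,1,1,1,1,1,1,1]
  linear:
    - [-0.0225,0.0325,0.01]
    - [-0.045,0.065,0.025]
    - [-0.0675,0.0975,0.04]
    - [-0.09,0.13,0.055]
    - [-0.1125,0.1625,0.07]
    - [-0.135,0.195,0.085]
    - [-0.1575,0.2275,0.1]
    - [-0.179,0.257,0.118]
  delta_rot:
    - [0,0,0]
    - [0,0,0]
    - [0,0,0]
    - [0,0,0]
    - [0,0,0]
    - [0,0,0]
    - [0,0,0]
    - [0,0,0]

```text
clock: 1.48
eef_pos: [0.5355, -0.018, 0.131]
tool_rot: [0.805, 0.593, 0.0, 0.0]
ft_force: [0.8, 1.1, 0.3]
grip_width: 0.0002
```

```bash
python3 - <<'E'
from workcell import bot
from h import *
o=bot.get_obs();print(o['clock'],o['eef_pos'],o['ft_force'],o['grip_width'],o['joint_pos'].round(3))
M=R.from_quat(o['tool_rot']).as_matrix();print(M.round(3))
print('tool delta',(M.T@(np.array([.536,-.0175,.08])-o['eef_pos'])).round(4))
p,d=bot.camera('wrist');cv2.imwrite('pics/w1.png',cv2.cvtColor(p,cv2.COLOR_RGB2BGR))
E
```

```text
1.4833 [ 0.53547567 -0.01796533  0.13102473] [0.79520612 1.1054801  0.26818832] 0.00017658511075739012 [-0.034  0.388 -0.105  1.076  0.     0.267]
[[ 0.296  0.955  0.001]
 [ 0.955 -0.296  0.   ]
 [ 0.     0.001 -1.   ]]
tool delta [0.0006 0.0003 0.051 ]
```

View pics/w1.png

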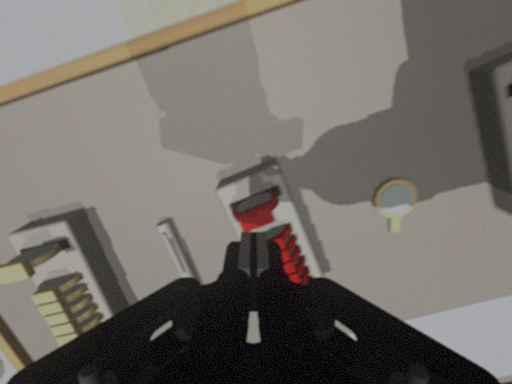

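```bash
python3 - <<'E'
from workcell import bot
from h import *
c=bot.calibration('wrist')
print(proj(c,[.5355,-.018,.114]),proj(c,[.536,-.0175,.0747]))
for s in((-7,-12),(7,-12),(7,12),(-7,12)):
    t=np.radians(6);print(proj(c,[.536+(s[0]*np.cos(t)-s[1]*np.sin(t))/1e3,-.0175+(s[0]*np.sin(t)+s[1]*np.cos(t))/1e3,.0747]).round())
E
```

```text
[262.29276819 243.06375515] [261.71200648 214.25962057]
[241. 212.]
[249. 230.]
[283. 217.]
[275. 198.]
```

>>> jog_arm:
  jaw: [1,1,1,1,1,1,1,1]
  linear:
    - [0,0,0.015]
    - [0,0,0.03]
    - [0,0,0.036]
    - [0,0,0.038]
    - [0,0,0.04]
    - [0,0,0.042]
    - [0,0,0.044]
    - [0,0,0.046]
  delta_rot:
    - [0,0,0]
    - [0,0,0]
    - [0,0,0]
    - [0,0,0]
    - [0,0,0]
    - [0,0,0]
    - [0,0,0]
    - [0,0,0]

```text
clock: 2.2
eef_pos: [0.5342, -0.0157, 0.0863]
tool_rot: [0.805, 0.594, 0.0, 0.0]
ft_force: [-2.3, 0.3, 3.1]
grip_width: 0.0001
```

>>> jog_arm:
  jaw: [1,1,1,1,1,1,1,1]
  linear:
    - [0,0,0.002]
    - [0,0,0.004]
    - [0,0,0.006]
    - [0,0,0.007]
    - [0,0,0.008]
    - [0,0,0.008]
    - [0,0,0.008]
    - [0,0,0.008]
  delta_rot:
    - [0,0,0]
    - [0,0,0]
    - [0,0,0]
    - [0,0,0]
    - [0,0,0]
    - [0,0,0]
    - [0,0,0]
    - [0,0,0]

```text
clock: 2.87
eef_pos: [0.5346, -0.0163, 0.0774]
tool_rot: [0.805, 0.593, 0.0, 0.0]
ft_force: [-0.0, -0.2, -0.5]
grip_width: -0.0005
```

>>> jog_arm:
  jaw: [1,1,1,1,1,1,1,1]
  linear:
    - [0,0,0.0005]
    - [0,0,0.001]
    - [0,0,0.0015]
    - [0,0,0.002]
    - [0,0,0.0025]
    - [0,0,0.003]
    - [0,0,0.003]
    - [0,0,0.003]
  delta_rot:
    - [0,0,0]
    - [0,0,0]
    - [0,0,0]
    - [0,0,0]
    - [0,0,0]
    - [0,0,0]
    - [0,0,0]
    - [0,0,0]

```text
clock: 3.53
eef_pos: [0.5346, -0.0162, 0.075]
tool_rot: [0.805, 0.594, 0.0, 0.001]
ft_force: [-0.4, -1.6, 6.1]
grip_width: -0.0
```

```bash
python3 - <<'E'
from workcell import bot
from h import *
print(bot.get_obs())
p,d=bot.camera('scene');np.savez('pics/s2.npz',p=p,d=d)
cv2.imwrite('pics/s2.png',cv2.resize(cv2.cvtColor(p[140:270,200:325],cv2.COLOR_RGB2BGR),None,fx=4.5,fy=4.5,interpolation=cv2.INTER_CUBIC))
print(bot.get_obs()['ft_force'])
E
```

```text
{'clock': 3.5333, 'joint_pos': array([-3.01293388e-02,  4.45466792e-01, -1.80791462e-01,  9.43287615e-01,
       -3.26790452e-04,  2.69783827e-01]), 'joint_vel': array([ 0.00028952, -0.00091207, -0.00012706,  0.00129551,  0.00065021,
       -0.00121328]), 'tau': array([ 3.88563350e-01, -3.99269235e+01,  1.98104650e+01, -2.48796176e-01,
        2.20712135e-01, -1.96436624e-03]), 'eef_pos': array([ 0.53460381, -0.0162058 ,  0.07503453]), 'tool_rot': array([8.04809575e-01, 5.93532754e-01, 3.90884726e-04, 5.14604745e-04]), 'ft_force': array([-0.42731716, -1.6476903 ,  6.13347274]), 'ft_torque': array([-0.17708675,  0.13452795,  0.01201114]), 'grip_width': -4.635999151181407e-05}
[-0.8266462  -0.86662341  6.23538349]
```

View pics/s2.png

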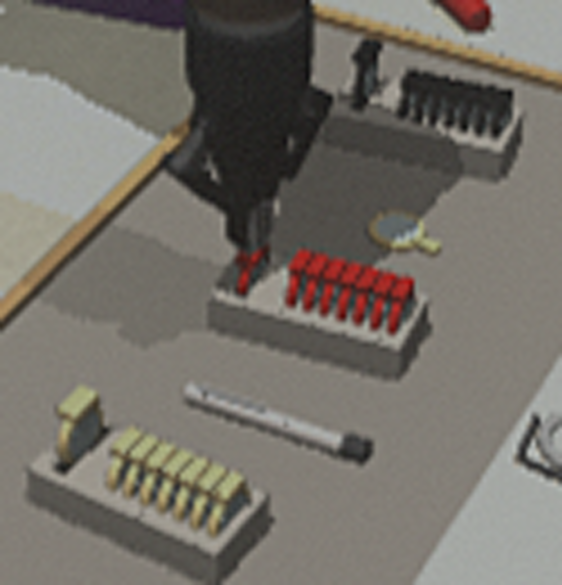

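With the fingertips 1 mm below home height, the force is 6 N. That matches bottoming at 4 N plus 1 mm of lining, so red is home. Lifting off and moving to cream.

>>> jog_arm:
  jaw: [1,1,1,1,1,1,1,1]
  linear:
    - [0,0,-0.03]
    - [0,0,-0.07]
    - [-0.036,0.009,-0.07]
    - [-0.072,0.018,-0.07]
    - [-0.108,0.027,-0.07]
    - [-0.144,0.036,-0.07]
    - [-0.18,0.0455,-0.068]
    - [-0.181,0.0455,-0.05]
  delta_rot:
    - [0,0,0]
    - [0,0,0]
    - [0,0,0]
    - [0,0,0]
    - [0,0,0]
    - [0,0,0]
    - [0,0,0]
    - [0,0,0]

```text
clock: 4.25
eef_pos: [0.5259, -0.2094, 0.127]
tool_rot: [0.807, 0.591, 0.001, 0.004]
ft_force: [1.1, -0.4, 0.9]
grip_width: -0.0002
```

```bash
python3 - <<'E'
from workcell import bot
from h import *
o=bot.get_obs();print(o['clock'],o['eef_pos'],o['ft_force'],o['joint_pos'].round(2))
p,d=bot.camera('wrist');cv2.imwrite('pics/w3.png',cv2.cvtColor(p,cv2.COLOR_RGB2BGR))
c=bot.calibration('wrist');print(proj(c,o['eef_pos']-[0,0,.017]),proj(c,[.526,-.204,.0725]))
p,d=bot.camera('scene');P=cloud(bot.calibration('scene'),d)
cv2.imwrite('pics/s3.png',cv2.resize(cv2.cvtColor(p[140:270,200:325],cv2.COLOR_RGB2BGR),None,fx=4.5,fy=4.5,interpolation=cv2.INTER_CUBIC))
hs=cv2.cvtColor(p,cv2.COLOR_RGB2HSV);m=((hs[...,0]<6)|(hs[...,0]>174))&(hs[...,1]>150)&(hs[...,2]>80)&(d>0)
for nm,k in(('proud',P[...,0]<.56),('rest',P[...,0]>.56)):
    s=m&k&(P[...,0]>.45)&(abs(P[...,1]+.013)<.05)&(P[...,2]>.045);print(nm,s.sum(),np.percentile(P[s][:,2],[75,90,95]).round(4))
E
```

```text
4.25 [ 0.52592484 -0.20936596  0.12698259] [ 1.05722994 -0.43236973  0.94212048] [-0.38  0.44 -0.03  1.09 -0.   -0.07]
[249.19273179 256.75043709] [257.74613396 224.23099516]
proud 23 [0.0592 0.0596 0.0602]
rest 154 [0.0582 0.0594 0.0599]
```

View pics/s3.png

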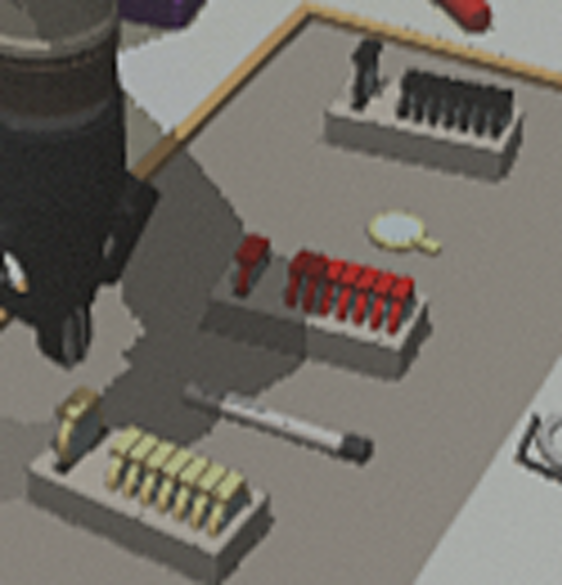

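View pics/w3.png

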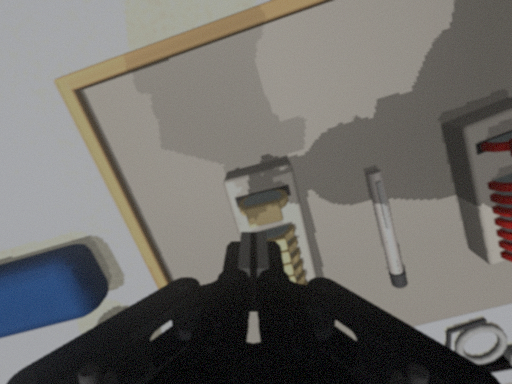

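Red tab top now reads 59 mm, level with its row. The arm was still settling at the cream tab, so I'll hold briefly and descend to just above it.

>>> jog_arm:
  jaw: [1,1,1,1,1,1,1,1]
  linear:
    - [0,0,0]
    - [0,0,0]
    - [0,0,0.01]
    - [0,0,0.02]
    - [0,0,0.025]
    - [0,0,0.025]
    - [0,0,0.025]
    - [0,0,0.025]
  delta_rot:
    - [0,0,0]
    - [0,0,0]
    - [0,0,0]
    - [0,0,0]
    - [0,0,0]
    - [0,0,0]
    - [0,0,0]
    - [0,0,0]

```text
clock: 5.02
eef_pos: [0.5243, -0.2022, 0.0995]
tool_rot: [0.805, 0.594, -0.0, 0.0]
ft_force: [0.6, -0.1, 0.8]
grip_width: -0.0001
```

```bash
python3 - <<'E'
from workcell import bot
from h import *
c=bot.calibration('wrist');o=bot.get_obs();p,d=bot.camera('wrist');P=cloud(c,d)
print(o['clock'],o['eef_pos'],o['ft_force'],proj(c,o['eef_pos']-[0,0,.017]),proj(c,[.526,-.204,.0725]))
m=(d>0)&(abs(P[...,2]-.0725)<.006)&(np.hypot(P[...,0]-.526,P[...,1]+.204)<.025);print(m.sum(),P[m].mean(0),cv2.minAreaRect(P[m][:,:2].astype(np.float32)))
cv2.imwrite('pics/w4.png',cv2.cvtColor(p,cv2.COLOR_RGB2BGR))
E
```

```text
5.0167 [ 0.5242715  -0.20221829  0.09951249] [ 0.60104793 -0.13962639  0.84947882] [254.04835076 244.54070588] [251.94917119 239.36358757]
357 [ 0.52249123 -0.20022268  0.0710699 ] ((0.5227158069610596, -0.20169582962989807), (0.025184957310557365, 0.009718712419271469), 72.43716430664062)
```

View pics/w4.png

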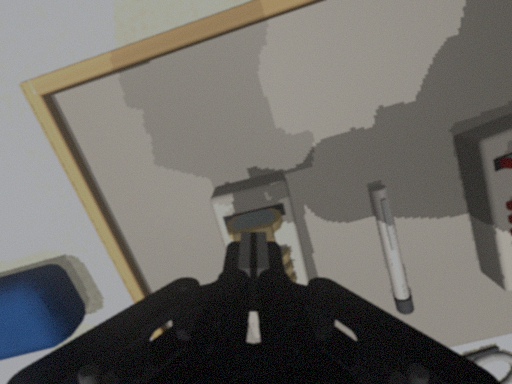

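>>> jog_arm:
  jaw: [1,1,1,1,1,1,1,1]
  linear:
    - [0,-0.0005,0.004]
    - [0,-0.0005,0.007]
    - [0,-0.0005,0.0095]
    - [0,-0.0005,0.012]
    - [0,-0.0005,0.0145]
    - [0,-0.0005,0.017]
    - [0,-0.0005,0.019]
    - [0,-0.0005,0.021]
  delta_rot:
    - [0,0,0]
    - [0,0,0]
    - [0,0,0]
    - [0,0,0]
    - [0,0,0]
    - [0,0,0]
    - [0,0,0]
    - [0,0,0]

```text
clock: 5.73
eef_pos: [0.5236, -0.2023, 0.0784]
tool_rot: [0.805, 0.594, -0.0, 0.0]
ft_force: [-1.3, 0.3, 3.9]
grip_width: 0.0003
```

>>> jog_arm:
  jaw: [1,1,1,1,1,1,1,1]
  linear:
    - [0,0,0.001]
    - [0,0,0.002]
    - [0,0,0.003]
    - [0,0,0.004]
    - [0,0,0.004]
    - [0,0,0.004]
    - [0,0,0.004]
    - [0,0,0.004]
  delta_rot:
    - [0,0,0]
    - [0,0,0]
    - [0,0,0]
    - [0,0,0]
    - [0,0,0]
    - [0,0,0]
    - [0,0,0]
    - [0,0,0]

```text
clock: 6.4
eef_pos: [0.5237, -0.2023, 0.075]
tool_rot: [0.805, 0.594, 0.0, 0.0]
ft_force: [-2.5, 0.1, 5.5]
grip_width: -0.0002
```

Cream gave 5.5 N at the same depth, so it is home. On to black.

>>> jog_arm:
  jaw: [1,1,1,1,1,1,1,1]
  linear:
    - [0,0,-0.03]
    - [0,0,-0.07]
    - [0.034,-0.012,-0.07]
    - [0.068,-0.024,-0.07]
    - [0.102,-0.036,-0.07]
    - [0.136,-0.048,-0.07]
    - [0.17,-0.06,-0.07]
    - [0.204,-0.072,-0.07]
  delta_rot:
    - [0,0,0]
    - [0,0,0]
    - [0,0,0]
    - [0,0,0]
    - [0,0,0]
    - [0,0,0]
    - [0,0,0]
    - [0,0,0]

```text
clock: 7.07
eef_pos: [0.5148, 0.0155, 0.1442]
tool_rot: [0.805, 0.593, 0.0, -0.0]
ft_force: [0.4, -0.1, -0.4]
grip_width: -0.0002
```

>>> jog_arm:
  jaw: [1,1,1,1,1,1,1,1]
  linear:
    - [0.034,-0.012,0]
    - [0.068,-0.024,0]
    - [0.102,-0.036,0]
    - [0.136,-0.048,0]
    - [0.17,-0.059,0]
    - [0.179,-0.063,0.005]
    - [0.179,-0.063,0.02]
    - [0.179,-0.063,0.02]
  delta_rot:
    - [0,0,0]
    - [0,0,0]
    - [0,0,0]
    - [0,0,0]
    - [0,0,0]
    - [0,0,0]
    - [0,0,0]
    - [0,0,0]

```text
clock: 7.73
eef_pos: [0.5059, 0.204, 0.1216]
tool_rot: [0.804, 0.595, -0.002, -0.001]
ft_force: [-0.9, -0.4, -1.0]
grip_width: -0.0003
```

```bash
python3 - <<'E'
from workcell import bot
from h import *
c=bot.calibration('wrist');o=bot.get_obs();p,d=bot.camera('wrist');P=cloud(c,d)
print(o['clock'],o['eef_pos'],o['ft_force'],proj(c,o['eef_pos']-[0,0,.017]),proj(c,[.509,.2025,.075]))
m=(d>0)&(abs(P[...,2]-.0735)<.006)&(np.hypot(P[...,0]-.509,P[...,1]-.2025)<.025);print(m.sum(),P[m].mean(0),cv2.minAreaRect(P[m][:,:2].astype(np.float32)))
cv2.imwrite('pics/w5.png',cv2.cvtColor(p,cv2.COLOR_RGB2BGR))
E
```

```text
7.7333 [0.50591201 0.20395823 0.12160162] [-0.94103913 -0.41135037 -1.01478218] [254.15359678 244.62599903] [253.37001396 226.81736761]
676 [0.50709653 0.20588908 0.07409968] ((0.5092612504959106, 0.20440633594989777), (0.0140016358345747, 0.023718031123280525), 6.739609241485596)
```

View pics/w5.png

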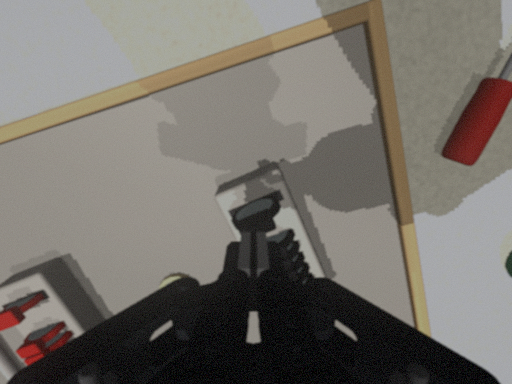

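>>> jog_arm:
  jaw: [1,1,1,1,1,1,1,1]
  linear:
    - [0.0005,0.0015,0]
    - [0.0005,0.0015,0.012]
    - [0.0005,0.0015,0.02]
    - [0.0005,0.0015,0.024]
    - [0.0005,0.0015,0.024]
    - [0.0005,0.0015,0.024]
    - [0.0005,0.0015,0.026]
    - [0.0005,0.0015,0.028]
  delta_rot:
    - [0,0,0]
    - [0,0,0]
    - [0,0,0]
    - [0,0,0]
    - [0,0,0]
    - [0,0,0]
    - [0,0,0]
    - [0,0,0]

```text
clock: 8.45
eef_pos: [0.5099, 0.2036, 0.097]
tool_rot: [0.805, 0.593, 0.001, 0.0]
ft_force: [0.3, 0.2, -0.4]
grip_width: 0.0002
```

Centred within 1 mm on the black tab.

>>> jog_arm:
  jaw: [1,1,1,1,1,1,1,1]
  linear:
    - [0,0,0.002]
    - [0,0,0.0045]
    - [0,0,0.007]
    - [0,0,0.0095]
    - [0,0,0.012]
    - [0,0,0.0145]
    - [0,0,0.0165]
    - [0,0,0.018]
  delta_rot:
    - [0,0,0]
    - [0,0,0]
    - [0,0,0]
    - [0,0,0]
    - [0,0,0]
    - [0,0,0]
    - [0,0,0]
    - [0,0,0]

```text
clock: 9.12
eef_pos: [0.5096, 0.2037, 0.0784]
tool_rot: [0.805, 0.594, 0.0, 0.0]
ft_force: [0.5, -0.2, 2.4]
grip_width: -0.0002
```

>>> jog_arm:
  jaw: [1,1,1,1,1,1,1,1]
  linear:
    - [0,0,0.001]
    - [0,0,0.002]
    - [0,0,0.003]
    - [0,0,0.004]
    - [0,0,0.004]
    - [0,0,0.004]
    - [0,0,0.004]
    - [0,0,0.004]
  delta_rot:
    - [0,0,0]
    - [0,0,0]
    - [0,0,0]
    - [0,0,0]
    - [0,0,0]
    - [0,0,0]
    - [0,0,0]
    - [0,0,0]

```text
clock: 9.78
eef_pos: [0.5096, 0.2037, 0.075]
tool_rot: [0.805, 0.594, 0.0, 0.0]
ft_force: [-0.9, -0.0, 5.5]
grip_width: 0.0
```

5.5 N again at the same depth. I'll lift clear and back off so both cameras can see.

>>> jog_arm:
  jaw: [1,1,1,1,1,1,1,1]
  linear:
    - [0,0,-0.03]
    - [0,0,-0.07]
    - [0,0,-0.11]
    - [0,-0.025,-0.14]
    - [0,-0.06,-0.15]
    - [0,-0.095,-0.15]
    - [0,-0.125,-0.15]
    - [0,-0.13,-0.15]
  delta_rot:
    - [0,0,0]
    - [0,0,0]
    - [0,0,0]
    - [0,0,0]
    - [0,0,0]
    - [0,0,0]
    - [0,0,0]
    - [0,0,0]

```text
clock: 10.45
eef_pos: [0.3808, 0.2421, 0.2243]
tool_rot: [0.804, 0.595, -0.001, -0.001]
ft_force: [-1.0, -0.2, -0.5]
grip_width: 0.0002
```

```bash
python3 - <<'E'
from workcell import bot
from h import *
o=bot.get_obs();print(o['clock'],o['eef_pos'],o['ft_force'])
T=dict(red=(.536,-.0175,6),cream=(.5255,-.204,-2.6),black=(.509,.2033,6.9))
for n in('top','scene'):
    p,d=bot.camera(n);P=cloud(bot.calibration(n),d)
    z0=np.load(f'pics/{n}0.npz')
    for k,(x,y,a) in T.items():
        sh=np.array([.003,-.001]) if n=='scene' else 0
        e=np.array([np.cos(np.radians(a)),np.sin(np.radians(a))])
        L=P[...,:2]-(np.array([x,y])+sh);u=L@e;v=L@np.array([-e[1],e[0]])
        pr=(d>0)&(abs(u)<.006)&(abs(v)<.010)&(P[...,2]>.05)&(P[...,2]<.09)
        rs=(d>0)&(u>.03)&(u<.103)&(abs(v)<.008)&(P[...,2]>.05)&(P[...,2]<.09)
        print(n,k,pr.sum(),np.percentile(P[pr][:,2],[50,90]).round(4),'rest',np.percentile(P[rs][:,2],[50,90]).round(4))
    im=p[135:225,150:345] if n=='top' else p[110:280,190:380]
    cv2.imwrite(f'pics/f_{n}.png',cv2.resize(cv2.cvtColor(im,cv2.COLOR_RGB2BGR),None,fx=3.5,fy=3.5,interpolation=cv2.INTER_CUBIC))
E
```

```text
10.45 [0.38080488 0.24211655 0.22427279] [-0.974188   -0.23861812 -0.46108804]
top red 22 [0.0583 0.0609] rest [0.0584 0.0615]
top cream 23 [0.0582 0.0603] rest [0.0583 0.0613]
top black 23 [0.0591 0.0613] rest [0.0589 0.0616]
scene red 24 [0.0577 0.0591] rest [0.0571 0.0599]
scene cream 34 [0.0571 0.0606] rest [0.0578 0.0598]
scene black 18 [0.0566 0.0596] rest [0.057  0.0592]
```

View pics/f_top.png

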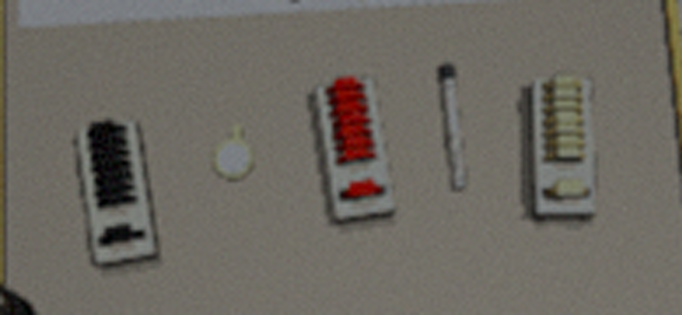

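View pics/f_scene.png

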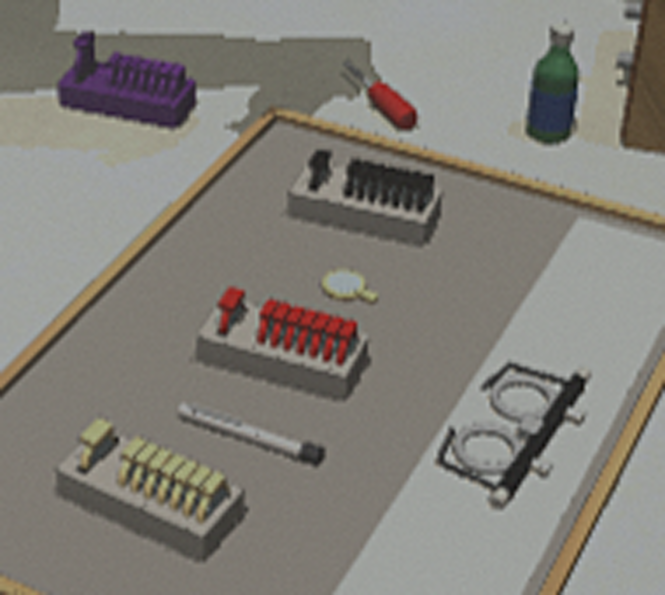

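All three tabs, red (228,310), cream (95,440) and black (318,170) in the scene crop, are level with their rows. Both views agree within 1 mm, and everything else lies where it was. Handing in.

```bash
python3 -c "
from workcell import bot
print(bot.job_done())"
```

```text
the job is handed in; nothing more can be done
None
```

I pressed the three proud lenses home with shut fingertips, in the order red, cream, black, and handed the job in at about 10.6 s.

- **Force:** each press ended at about 5.5–6 N, with the fingertips 1 mm below home height. That is what the soft lining should give once a lens has bottomed.
- **Level:** after lifting clear, the top and scene depth images put each tab within about 1 mm of its row (57–59 mm median). The scene view read about 1–2 mm low overall, for tabs and rows alike.
- **Everything else:** the loose lens, penlight and trial frame, along with the purple look-alike, spray and driver, look undisturbed in the final pictures. My path went nowhere near the glasses case, bowl and green block, which lie outside the final crops.

No check failed. The two cameras differed by up to about 4 mm on tab positions, which is well within the tab size.

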